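# Find the hidden release notch of a slide cabinet and pop its tray

## Task

Somewhere along the black grip rail on the front edge of the slide cabinet there is a shallow hidden notch, almost invisible because everything in it is black. Sweep a closed fingertip along the top of the rail to find it, then press the floor of the notch all the way down so that the slide tray pops out, without slamming it, and move clear. Grasp nothing, and do not disturb the little bottle, the tape roll or the petri dish.

Things in the scene. Friction and masses are not known exactly. Their poses are not given: they have to be found in the camera images.
- cabinet: low white and grey slide cabinet, 130 deep (x) x 300 wide (y) x 75 high to the top of its black rail, fixed. Origin: centre of its underside; -x is its front (robot side), y runs along the rail. Grey deck 53 high. The rail stands on the front edge: 28 wide (middle line x = -50), top at z = 75, y from -138 to +138; an equally high, solid grey cap, 12 long, at each end
- rail_left (a point): left (+y) end of the rail's middle line, at the height of its top. The rail is six equal modules of 46 mm, middles at y = -115, -69, -23, +23, +69, +115 of the cabinet. Five are solid and rigid; one, any of the six, changing from run to run, has the notch
- rail_right (a point): right (-y) end of the rail's middle line, at the height of its top. The notch (place not told) is cut across the rail's full width, 42 long, in the middle of its module, open to front and back, its floor 4 mm below the rail's top; 2 mm thick cheeks, as high as the rail, close its ends
- release (a joint): the floor of the notch, 41 x 28 mm: 0 = up (4 mm below the rail's top), 0.012 m = fully pressed straight down (16 mm below the rail's top, a firm stop). It needs about 3 to 5 N at any depth, has no spring and stays where it is left
- tray (a joint): slide tray behind the cabinet's front, below the rail, coupled to the release: 0 = shut and flush, 0.030 m = popped out towards the front, 2.5 times the travel of the release. Its top edge is 46 mm high; it has no handle
- tray_front (a point): centre of the tray's flush front panel, which is 278 wide x 36 high; axes as the cabinet's
- bottle_drop: small white dropper bottle with a blue cap, diameter 28, 58 high, standing loose to the left of the cabinet; origin at the centre of its underside. A bystander
- tape_roll: roll of cream tape, diameter 69, 18 high, lying loose to the right of the cabinet; origin at the centre of its underside. A bystander
- dish: clear petri dish, diameter 58, 12 high, lying loose on the deck behind the rail; its top is 10 mm lower than the rail's; origin at the centre of its underside. A bystander

How it is judged:
At the end, for the whole second after the job is handed in: the release is pressed in by more than 10 of its 12 mm, the tray stands out by more than 24 mm and is at rest, and the bottle, the tape roll and the dish are within 15 mm of where they started (value of joint release above 0.01 m and value of joint tray above 0.024 m and velocity of joint tray between -0.005 and 0.005 m/s and distance of each of bottle_drop, tape_roll, dish from where it was at the start of the episode below 0.015 m); the robot touches nothing.
It fails at once if the release is slammed (moved faster than 0.25 m/s) (velocity of joint release above 0.25 m/s).
It fails at once if the tray is worked directly: fingers push or pull on its front instead of the release (more than 5 N) (contact force between the fingers and tray above 5 N).
It fails at once if the cabinet's housing is struck or pressed with more than 40 N (contact force between the arm and cabinet above 40 N).
It fails at once if the bottle is pushed, lifted or tipped (distance of bottle_drop from where it was at the start of the episode above 0.015 m or angle between bottle_drop's own z axis and vertical above 0.3 rad).
It fails at once if the tape roll or the petri dish is pushed or lifted (distance of any of tape_roll, dish from where it was at the start of the episode above 0.015 m).
It also fails if it takes over 58 s, if anything falls off the work surface, if the arm or the gripper's body presses on something with over 40 N, if the wrist force passes 120 N, or if a joint passes its speed limit or range.

## Robot

A 7-joint arm with a two-finger parallel gripper is mounted at the origin on a cart in front of the work surface, level with it; the furniture and walls round the work are solid. World frame = base frame: x ahead of the robot, y to its left, z up, the work surface at z = 0. Lengths are in m, angles in rad, forces in N, time in s.
With the tool pointing down it reaches from about 0.35 to 0.9 m from the base axis. Payload 8.1 kg.
Tool frame: the origin (TCP) lies between the finger pads; the fingertips stand 22 mm ahead of it and the grasp point (between the pads) lies 3 mm ahead of it; z points along the fingers, y is the line along which they close (so a half turn about z gives the same grasp; the last joint's range is limited). The gripper opens to 85 mm and grips with 20 to 120 N. Pads are 22 mm wide; open, the fingers measure 114 mm over their backs; the gripper's body (76 mm by 85 mm) begins 54 mm behind the grasp point. The pads swing forward as they close: fully open they stand 13 mm farther back than shut.
Start: joints at [1.238, 0.434, 0.025, 1.573, -0.012, 1.134, -0.075], TCP at [0.142, -0.609, 0.253] pointing down, gripper open.
Joint ranges: [-2.62, 2.62], [-0.44, 2.09], [-1.27, 1.32], [0.08, 2.57], [-1.32, 4.46], [0.12, 2], [-2.74, 2.74]. Speed limits (rad/s): [2.22, 2.22, 3.01, 3.01, 3.14, 3.14, 3.14].

## Interface

Orientations are given as a unit quaternion [w, x, y, z].
In Python, from bench import status, grab_frame, r gives the robot as it stands. The module is installed in compiled form; this text tells all that it offers.
- The arm moves only by the tool apply_moves, never from a script. Its argument "moves" is a list of rows, each a list of 6 numbers: the shift along the tool's x, y, z in units of 0.08 m (1.0 is 0.08 m), then the turn, a rotation vector about the tool's x, y, z in units of 45 degrees (1.0 is 45 degrees). A call has 1 to 8 rows; each row is the pose to reach, as a shift and turn from the pose commanded when the call began, along the tool's axes at that moment; what a row does not reach only later rows make up. A row lasts 1/10 s, in which the tool goes at most 50 mm and 8.59 degrees, less where a joint would pass 70% of its speed; a pose out of reach is approached as far as the arm can. A call with a number of a shift or a turn outside -1 to 1 is refused whole. A call with a gripper value outside its range is refused whole. "gripper" is the opening, from 0 (shut) to 1 (fully open), set as the call begins (left out, the last holds). The fingers move at their own pace and stop on an object; "force" is the grip in N (left out, the last holds). Time passes only in rows, so rows that repeat a pose let the fingers close. It gives the time, the measured TCP pose, the force, the opening and the grip force at its end, in the units of the state.
- status.observe(): the state, without advancing time (a new reading comes with each control period).
- grab_frame(name): name is "side" or "top" or "wrist"; returns a dict with "frame" (384x512x3 uint8, red, green, blue), "K" (3x3 intrinsics, pixels), "T" (4x4, takes a point from camera to world coordinates); the wrist camera has in their place "hand_eye" (4x4, takes a point from camera to tool coordinates, whose origin is the TCP and whose axes are the flange's). Camera axes: x right, y down, z forward; pixel columns grow to the right and rows downward; lengths in m; the calibration is good to about 2 mm. A picture is of the moment at which its call begins: read the wrist's pose just before it. There is no depth.
- r.finish_job(): hands the job in; it is judged then, once.
The state is a dict: "clock": time; "joints": joint angles; "joint_velocities": joint speeds; "joint_torque": joint torques, N m; "eef_pos": TCP position; "eef_rot": TCP orientation; "ft_force": force on the tool from outside, world axes, zero at the start; "moment": the same for the moment, N m; "grip_width": opening from 0.0 (shut) to 1.0 (fully open); "grasp_force": force on a finger pad.
Only numpy, scipy, OpenCV 4.12 (cv2) and the standard library are available. Lean on these libraries where they do the work, as an engineer would, in place of code of your own. Each camera call takes 0.05 s, during which the arm holds its last target. There are 200 camera calls.

## Working session

There is one attempt and no reset: what is moved stays moved. The work goes in short steps, Python scripts to look and compute and a tool call to move; the robot and the scene stay as the last step left them, time stands still between calls to the robot, and variables do not carry over. Pictures are saved under pics/ and viewed, at most 10 in all, crops included, and the job is handed in when it is done.

Besides the shell and the picture viewer there is one more tool, called after "Emit:" as a command line: name --pt "numbers of a row" for each row, then --argument value for the rest. apply_moves: Moves the arm, as the interface text tells. Shifts and turns lie within -1 to 1; 1 stands for 0.08 m of shift or 45 degrees of turn. Its arguments: {"type":"object","properties":{"moves":{"type":"array"},"gripper":{"type":"number"},"force":{"type":"number"}},"required":["moves"]}

```bash
mkdir -p pics; python3 - <<'E'
from bench import status, grab_frame
import cv2, json, numpy as np
s=status.observe();print(s['clock'],s['eef_pos'],s['eef_rot'],s['ft_force'],s['grip_width'])
for n in('top','side'):
    f=grab_frame(n);cv2.imwrite(f'pics/{n}0.png',f['frame'][:,:,::-1]);print(n,f['K'],np.round(f['T'],4))
    json.dump({'K':np.array(f['K']).tolist(),'T':np.array(f['T']).tolist()},open(n+'.json','w'))
a=np.hstack([cv2.imread('pics/top0.png')]);
E
```

```text
0.0 [ 0.14219835 -0.60812267  0.25254611] [-7.58306008e-04  9.93411749e-01  1.14597110e-01 -1.58066202e-04] [ 0.01569964 -0.81327425 -0.215707  ] 0.997466343396546
top [[388.01829892   0.         250.52492457]
 [  0.         388.01829892 194.87503866]
 [  0.           0.           1.        ]] [[ 3.7000e-03 -9.8480e-01  1.7370e-01  4.1450e-01]
 [-9.9990e-01 -5.5000e-03 -9.8000e-03  7.0000e-04]
 [ 1.0600e-02 -1.7360e-01 -9.8480e-01  1.0117e+00]
 [ 0.0000e+00  0.0000e+00  0.0000e+00  1.0000e+00]]
side [[415.571069     0.         253.26369478]
 [  0.         415.571069   189.98350467]
 [  0.           0.           1.        ]] [[-0.9864 -0.0763  0.1454  0.4285]
 [-0.1629  0.5656 -0.8085  0.7715]
 [-0.0205 -0.8212 -0.5703  0.604 ]
 [ 0.      0.      0.      1.    ]]
```

View pics/top0.png

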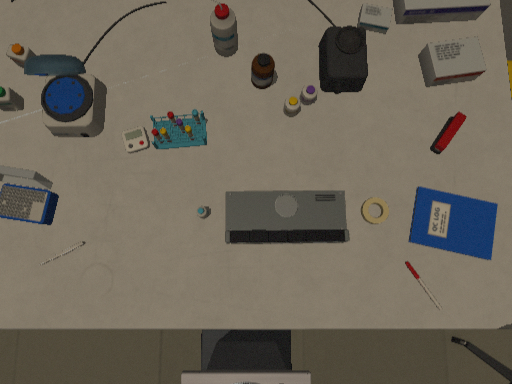

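View pics/side0.png

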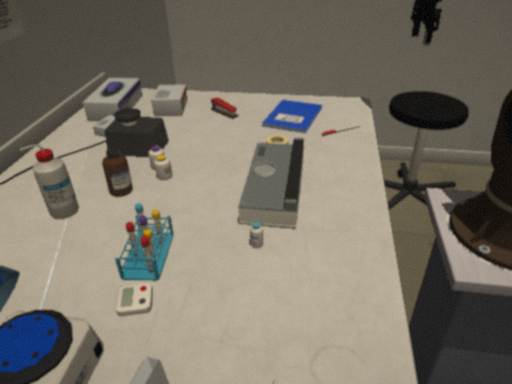

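The top view shows the cabinet at columns 225–348 and rows 190–243, with the rail at rows 231–243. The bottle is at (202,212), the tape at (374,211) and the dish at (286,206). I'll enlarge the rail next.

```bash
python3 - <<'E'
import cv2, numpy as np
a=cv2.imread('pics/top0.png')[183:251,192:392]
g=np.clip(255*(a/255.)**0.6,0,255).astype('uint8')
big=cv2.resize(g,(800,272),interpolation=cv2.INTER_CUBIC)
r=cv2.imread('pics/top0.png')[226:248,220:353].astype(float)
r=np.clip(r*4,0,255).astype('uint8')
r=cv2.resize(r,(798,132),interpolation=cv2.INTER_CUBIC)
o=np.zeros((410,800,3),'uint8');o[:272]=big;o[275:407,:798]=r
cv2.imwrite('pics/crop1.png',o)
E
```

```text
(no output)
```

View pics/crop1.png

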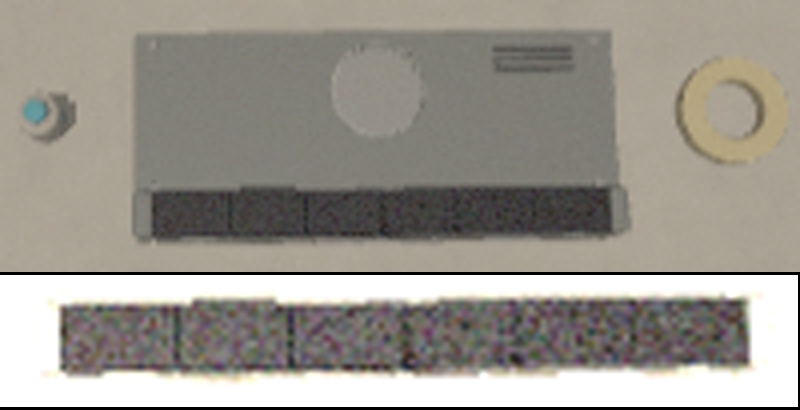

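```bash
cat >geo.py <<'E'
import json, numpy as np
def px(cam,u,v,z):
    c=json.load(open(f'{cam}.json'));K=np.array(c['K']);T=np.array(c['T'])
    d=T[:3,:3]@np.linalg.solve(K,[u,v,1]);o=T[:3,3];return o+d*(z-o[2])/d[2]
def proj(cam,p):
    c=json.load(open(f'{cam}.json'));K=np.array(c['K']);T=np.array(c['T'])
    q=K@(T[:3,:3].T@(np.array(p)-T[:3,3]));return q[:2]/q[2]
E
python3 - <<'E'
from geo import *
f=lambda u,v,z:print((u,v),np.round(px('top',192+u/4-.4,183+v/4-.4,z),4))
for p in [(151,190,.075),(611,189,.075),(151,236,.075),(611,236,.075),(134,190,.075),(628,189,.075),(135,32,.053),(611,32,.053),(376,92,.065),(36,110,.058),(734,110,.018)]: f(*p)
E
```

```text
(151, 190) [0.4931 0.0421 0.075 ]
(611, 189) [ 0.495  -0.2359  0.075 ]
(151, 236) [0.4656 0.0417 0.075 ]
(611, 236) [ 0.4667 -0.2349  0.075 ]
(134, 190) [0.4931 0.0524 0.075 ]
(628, 189) [ 0.495  -0.2463  0.075 ]
(135, 32) [0.5941 0.0544 0.053 ]
(611, 32) [ 0.5958 -0.2453  0.053 ]
(376, 92) [ 0.555  -0.0954  0.065 ]
(36, 110) [0.5437 0.1146 0.058 ]
(734, 110) [ 0.5514 -0.3322  0.018 ]
```

The rail's middle line is at x≈0.480, with y from +0.0415 to −0.2355 and almost no yaw. I'm moving over it with the fingers shut and the tool squared up.

Emit:
apply_moves --pt "0.25 -0.25 0 0 0 0.1" --pt "0.5 -0.5 0 0 0 0.2" --pt "0.75 -0.75 0 0 0 0.29" --pt "1 -1 0 0 0 0.29" --gripper 0

```text
clock: 0.5
eef_pos: [0.2024, -0.5112, 0.2529]
eef_rot: [-0.0, 1.0, -0.0, -0.0]
ft_force: [0.4, 0.2, -1.2]
grip_width: 0.329
grasp_force: 0.0
```

Emit:
apply_moves --pt "0.25 -0.4 0 0 0 0" --pt "0.45 -0.7 0 0 0 0" --pt "0.65 -1 0 0 0 0"

```text
clock: 0.8
eef_pos: [0.2544, -0.4309, 0.2531]
eef_rot: [-0.0, 1.0, 0.001, -0.0]
ft_force: [-0.2, 0.1, 0.1]
grip_width: -0.002
grasp_force: 0.0
```

Emit:
apply_moves --pt "0.25 -0.4 0 0 0 0" --pt "0.45 -0.7 0 0 0 0" --pt "0.65 -1 0 0 0 0"

```text
clock: 1.1
eef_pos: [0.3061, -0.3509, 0.2531]
eef_rot: [-0.0, 1.0, 0.001, -0.0]
ft_force: [0.5, 0.2, 0.1]
grip_width: 0.0
grasp_force: 0.0
```

Emit:
apply_moves --pt "0.25 -0.4 0 0 0 0" --pt "0.45 -0.7 0 0 0 0" --pt "0.65 -1 0 0 0 0"

```text
clock: 1.4
eef_pos: [0.3579, -0.2708, 0.2532]
eef_rot: [-0.0, 1.0, 0.001, -0.0]
ft_force: [0.3, -0.8, -0.2]
grip_width: -0.003
grasp_force: 0.0
```

Emit:
apply_moves --pt "0.25 -0.4 0 0 0 0" --pt "0.45 -0.7 0 0 0 0" --pt "0.65 -1 0 0 0 0"

```text
clock: 1.7
eef_pos: [0.4098, -0.1907, 0.2531]
eef_rot: [-0.0, 1.0, 0.001, -0.0]
ft_force: [0.2, -0.6, -0.8]
grip_width: 0.007
grasp_force: 0.0
```

```bash
python3 - <<'E'
from bench import status, grab_frame
import cv2, numpy as np
s=status.observe();print(s['clock'],s['eef_pos'],s['joints'],s['ft_force'],s['grip_width'])
f=grab_frame('wrist');print(f['K'],np.round(f['hand_eye'],4))
cv2.imwrite('pics/w1.png',np.clip(255*(f['frame'][:,:,::-1]/255.)**0.5,0,255).astype('uint8'))
E
```

```text
1.7 [ 0.40975416 -0.19072543  0.25314914] [ 0.51165223  0.16851569 -0.22230416  1.95859198  0.04345866  1.01937197
 -1.29879836] [ 0.16361457 -0.57447817 -0.81980505] 0.006624799130208131
[[286.67853614   0.         256.71159192]
 [  0.         286.67853614 194.44428827]
 [  0.           0.           1.        ]] [[ 3.000e-04 -9.528e-01 -3.035e-01  7.710e-02]
 [ 1.000e+00  3.000e-04  2.000e-04  3.000e-04]
 [-1.000e-04 -3.035e-01  9.528e-01 -1.207e-01]
 [ 0.000e+00  0.000e+00  0.000e+00  1.000e+00]]
```

View pics/w1.png

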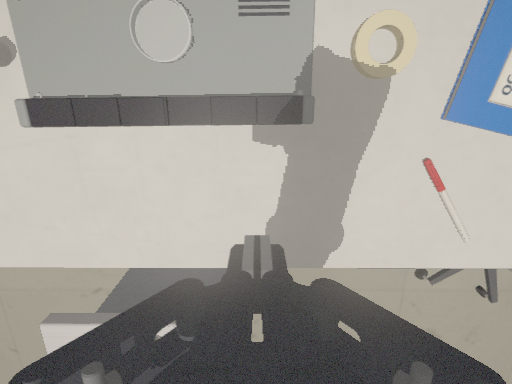

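The wrist view shows the closed fingertips at about (258,240), the rail spanning columns 26–303 at rows 96–125, and the seams between modules. I'll enlarge the rail with more contrast and check the rail's position.

```bash
python3 - <<'E'
from bench import status, grab_frame
import cv2, numpy as np
from scipy.spatial.transform import Rotation as R
s=status.observe();q=np.array(s['eef_rot']);p=np.array(s['eef_pos'])
fs=[grab_frame('wrist') for _ in range(6)];f=fs[0]
m=np.mean([x['frame'].astype(float) for x in fs],0)[:,:,::-1]
W=np.eye(4);W[:3,:3]=R.from_quat(q[[1,2,3,0]]).as_matrix();W[:3,3]=p
T=W@np.array(f['hand_eye']);K=np.array(f['K'])
def px(u,v,z):
    d=T[:3,:3]@np.linalg.solve(K,[u,v,1]);o=T[:3,3];return np.round(o+d*(z-o[2])/d[2],4)
for u,v in((26,97),(303,95),(26,125),(303,123),(17,99),(314,95)):print(u,v,px(u,v,.075))
c=m[85:137,10:324];c=np.clip((c-10)*3.5,0,255).astype('uint8')
a=cv2.resize(c[:,:160],(800,260),interpolation=cv2.INTER_CUBIC);b=cv2.resize(c[:,154:],(800,260),interpolation=cv2.INTER_CUBIC)
cv2.imwrite('pics/w2.png',np.vstack([a,b]))
E
```

```text
26 97 [0.4939 0.0425 0.075 ]
303 95 [ 0.4978 -0.2315  0.075 ]
26 125 [0.4669 0.0489 0.075 ]
303 123 [ 0.471 -0.233  0.075]
17 99 [0.492  0.0519 0.075 ]
314 95 [ 0.4979 -0.2423  0.075 ]
```

View pics/w2.png

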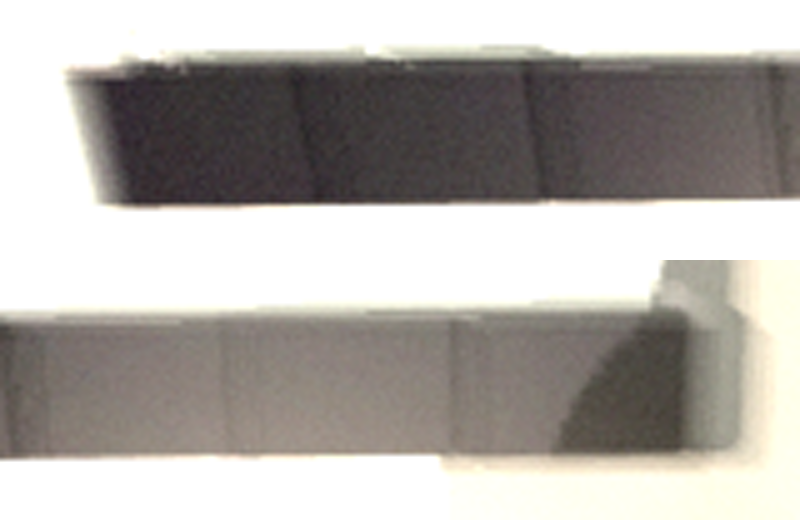

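The seams are visible, but the picture doesn't say clearly which module has the notch. I'll find it by touch, starting at module 4 from the left, at y≈−0.1185.

Emit:
apply_moves --pt "0.3 -0.3 0.2 0 0 0" --pt "0.6 -0.6 0.5 0 0 0" --pt "0.89 -0.9 0.9 0 0 0" --pt "0.89 -0.9 0.9 0 0 0"

```text
clock: 2.45
eef_pos: [0.4808, -0.1168, 0.1779]
eef_rot: [-0.001, 1.0, 0.003, -0.002]
ft_force: [-1.6, -0.6, 0.0]
grip_width: 0.002
grasp_force: 0.0
```

Emit:
apply_moves --pt "0 0 0.25 0 0 0" --pt "0 0 0.5 0 0 0" --pt "0 0 0.7 0 0 0" --pt "0 0 0.8 0 0 0" --pt "0 0 0.8 0 0 0"

```text
clock: 2.95
eef_pos: [0.4796, -0.1208, 0.1167]
eef_rot: [0.0, 1.0, 0.0, -0.001]
ft_force: [-0.5, 0.2, 1.2]
grip_width: -0.002
grasp_force: 0.0
```

Emit:
apply_moves --pt "0 0 0.1 0 0 0" --pt "0 0 0.2 0 0 0" --pt "0 0 0.22 0 0 0" --pt "0 0 0.22 0 0 0"

```text
clock: 3.35
eef_pos: [0.4803, -0.1199, 0.0995]
eef_rot: [-0.0, 1.0, 0.001, -0.0]
ft_force: [-0.2, 0.2, 0.7]
grip_width: -0.002
grasp_force: 0.0
```

Emit:
apply_moves --pt "0 0 0.005 0 0 0" --pt "0 0 0.01 0 0 0" --pt "0 0 0.015 0 0 0" --pt "0 0 0.02 0 0 0" --pt "0 0 0.02 0 0 0"

```text
clock: 3.85
eef_pos: [0.4805, -0.1199, 0.0981]
eef_rot: [0.0, 1.0, 0.001, 0.0]
ft_force: [-0.5, 0.2, -0.2]
grip_width: -0.0
grasp_force: 0.0
```

Emit:
apply_moves --pt "0 0 0.005 0 0 0" --pt "0 0 0.01 0 0 0" --pt "0 0 0.0125 0 0 0" --pt "0 0 0.0125 0 0 0"

```text
clock: 4.25
eef_pos: [0.4804, -0.1199, 0.0971]
eef_rot: [0.0, 1.0, 0.001, -0.0]
ft_force: [-0.6, 0.5, -0.7]
grip_width: -0.0
grasp_force: 0.0
```

Emit:
apply_moves --pt "0 0 0.005 0 0 0" --pt "0 0 0.01 0 0 0" --pt "0 0 0.0125 0 0 0" --pt "0 0 0.0125 0 0 0"

```text
clock: 4.65
eef_pos: [0.4804, -0.1199, 0.0961]
eef_rot: [0.0, 1.0, 0.001, -0.0]
ft_force: [-0.6, 0.0, 0.6]
grip_width: -0.004
grasp_force: 0.0
```

Emit:
apply_moves --pt "0 0 0.005 0 0 0" --pt "0 0 0.01 0 0 0" --pt "0 0 0.0125 0 0 0" --pt "0 0 0.0125 0 0 0"

```text
clock: 5.05
eef_pos: [0.4804, -0.1199, 0.0951]
eef_rot: [0.0, 1.0, 0.001, -0.0]
ft_force: [0.4, 1.4, 1.0]
grip_width: 0.001
grasp_force: 0.0
```

Emit:
apply_moves --pt "0 0 0.005 0 0 0" --pt "0 0 0.01 0 0 0" --pt "0 0 0.0125 0 0 0" --pt "0 0 0.0125 0 0 0"

```text
clock: 5.45
eef_pos: [0.4805, -0.12, 0.0941]
eef_rot: [0.0, 1.0, 0.001, -0.0]
ft_force: [-0.2, 0.4, -0.3]
grip_width: 0.002
grasp_force: 0.0
```

Emit:
apply_moves --pt "0 0 0.005 0 0 0" --pt "0 0 0.01 0 0 0" --pt "0 0 0.0125 0 0 0" --pt "0 0 0.0125 0 0 0"

```text
clock: 5.85
eef_pos: [0.4805, -0.1199, 0.0931]
eef_rot: [0.0, 1.0, 0.001, -0.0]
ft_force: [-0.4, -0.7, 1.8]
grip_width: -0.001
grasp_force: 0.5
```

Emit:
apply_moves --pt "0 0 0.005 0 0 0" --pt "0 0 0.01 0 0 0" --pt "0 0 0.0125 0 0 0" --pt "0 0 0.0125 0 0 0"

```text
clock: 6.25
eef_pos: [0.4805, -0.1199, 0.0921]
eef_rot: [0.0, 1.0, 0.001, 0.0]
ft_force: [-0.1, 0.3, 3.7]
grip_width: -0.001
grasp_force: 1.3
```

Emit:
apply_moves --pt "0 0 0.005 0 0 0" --pt "0 0 0.01 0 0 0" --pt "0 0 0.0125 0 0 0" --pt "0 0 0.0125 0 0 0"

```text
clock: 6.65
eef_pos: [0.4805, -0.1199, 0.0911]
eef_rot: [0.0, 1.0, 0.001, -0.0]
ft_force: [-0.5, 1.1, 2.9]
grip_width: 0.0
grasp_force: 1.0
```

At module 4 the fingertip went 4 mm below the rail top before meeting anything. It now meets a steady 3–4 N and the floor keeps yielding, so this is the notch floor. I'll keep pressing slowly.

Emit:
apply_moves --pt "0 0 0.0125 0 0 0" --pt "0 0 0.025 0 0 0" --pt "0 0 0.0375 0 0 0" --pt "0 0 0.05 0 0 0" --pt "0 0 0.05 0 0 0"

```text
clock: 7.15
eef_pos: [0.4804, -0.1199, 0.0869]
eef_rot: [0.0, 1.0, 0.001, -0.0]
ft_force: [-0.4, 0.5, 0.8]
grip_width: 0.001
grasp_force: 0.0
```

Emit:
apply_moves --pt "0 0 0.0125 0 0 0" --pt "0 0 0.025 0 0 0" --pt "0 0 0.0375 0 0 0" --pt "0 0 0.05 0 0 0" --pt "0 0 0.05 0 0 0"

```text
clock: 7.65
eef_pos: [0.4804, -0.1199, 0.0829]
eef_rot: [0.0, 1.0, 0.001, -0.0]
ft_force: [0.1, -0.9, -0.2]
grip_width: -0.003
grasp_force: 0.0
```

Emit:
apply_moves --pt "0 0 0.005 0 0 0" --pt "0 0 0.01 0 0 0" --pt "0 0 0.0125 0 0 0" --pt "0 0 0.0125 0 0 0"

```text
clock: 8.05
eef_pos: [0.4805, -0.1199, 0.0821]
eef_rot: [0.0, 1.0, 0.001, 0.0]
ft_force: [0.3, -0.5, 2.7]
grip_width: -0.001
grasp_force: 1.1
```

```bash
python3 - <<'E'
from bench import grab_frame
import cv2, numpy as np
a=grab_frame('top')['frame'][183:263,212:362,::-1];b=cv2.imread('pics/top0.png')[183:263,212:362]
o=np.vstack([cv2.resize(np.clip(255*(i/255.)**.6,0,255).astype('uint8'),(560,298),interpolation=cv2.INTER_CUBIC) for i in(a,b)])
cv2.imwrite('pics/top1.png',o)
E
```

```text
(no output)
```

View pics/top1.png

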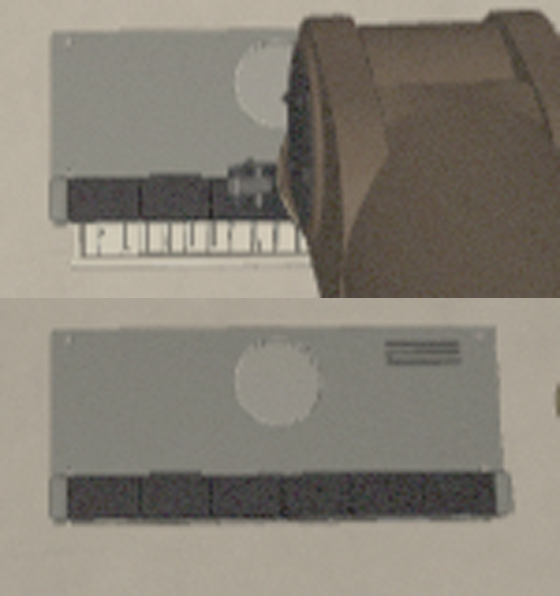

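The tray has come out: in the upper panel it shows at rows 222–266, in front of the rail. I'll press on gently until the stop.

Emit:
apply_moves --pt "0 0 0.005 0 0 0" --pt "0 0 0.01 0 0 0" --pt "0 0 0.0125 0 0 0" --pt "0 0 0.0125 0 0 0"

```text
clock: 8.5
eef_pos: [0.4804, -0.1199, 0.0811]
eef_rot: [0.0, 1.0, 0.001, -0.0]
ft_force: [-0.5, -0.0, 3.5]
grip_width: 0.003
grasp_force: 1.9
```

Emit:
apply_moves --pt "0 0 0.004 0 0 0" --pt "0 0 0.008 0 0 0" --pt "0 0 0.01 0 0 0" --pt "0 0 0.01 0 0 0"

```text
clock: 8.9
eef_pos: [0.4805, -0.1199, 0.0811]
eef_rot: [0.0, 1.0, 0.001, 0.0]
ft_force: [-4.7, 0.7, 15.6]
grip_width: -0.003
grasp_force: 7.7
```

The force rose to 15.6 N with z stuck at 0.0811, so the floor is on its firm stop. Next I lift straight up and move clear.

Emit:
apply_moves --pt "0 0 -0.02 0 0 0" --pt "0 0 -0.1 0 0 0" --pt "0 0 -0.3 0 0 0" --pt "0 0 -0.6 0 0 0" --pt "0 0 -0.9 0 0 0" --pt "0 0 -0.9 0 0 0"

```text
clock: 9.5
eef_pos: [0.4823, -0.1202, 0.1553]
eef_rot: [0.0, 1.0, 0.001, 0.002]
ft_force: [0.4, -0.6, -0.4]
grip_width: 0.003
grasp_force: 0.0
```

Emit:
apply_moves --pt "-0.2 0.2 -0.3 0 0 0" --pt "-0.5 0.5 -0.6 0 0 0" --pt "-0.8 0.9 -0.9 0 0 0" --pt "-0.8 0.9 -0.9 0 0 0"

```text
clock: 9.9
eef_pos: [0.4147, -0.1968, 0.2266]
eef_rot: [0.002, 1.0, -0.002, 0.001]
ft_force: [0.6, -0.3, -1.1]
grip_width: 0.003
grasp_force: 0.0
```

Emit:
apply_moves --pt "-0.2 0.3 0 0 0 0" --pt "-0.4 0.6 0 0 0 0" --pt "-0.6 1 0 0 0 0" --pt "-0.6 1 0 0 0 0" --pt "-0.6 1 0 0 0 0"

```text
clock: 10.4
eef_pos: [0.3685, -0.2723, 0.2238]
eef_rot: [-0.0, 1.0, 0.0, -0.0]
ft_force: [0.2, 0.2, 0.1]
grip_width: -0.003
grasp_force: 0.0
```

```bash
python3 - <<'E'
from bench import grab_frame
import cv2, numpy as np
a=grab_frame('top')['frame'][183:263,192:392,::-1]
cv2.imwrite('pics/top2.png',cv2.resize(np.clip(255*(a/255.)**.6,0,255).astype('uint8'),(800,320),interpolation=cv2.INTER_CUBIC))
E
```

```text
(no output)
```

View pics/top2.png

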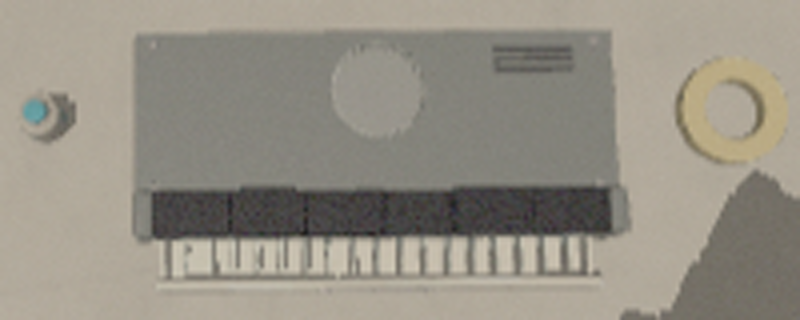

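The tray stands fully out (rows 238–290). The bottle (36,110), tape (734,110) and dish (376,92) are at the same pixels as before, and the arm is clear.

```bash
python3 -c "
from bench import r
print(r.finish_job())"
```

```text
the job is handed in; nothing more can be done
None
```

The job is handed in, with no verdict shown: the notch was in the fourth module from the left (probed there first, so no sweep was needed), its floor is pressed to the stop, the tray is out, the bystanders look unmoved in the top camera view, and the arm is clear.

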